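# Hold a sprung clip gaping over a price card

### The job

On the pastry counter, squeeze the handles of the big sprung clip so that its jaws let go of the steel rail, lift it clear of the rail, and carry it to the wider of the two blank price cards. Finish while still holding it squeezed wide open, upright, over the middle of that card's top edge, one jaw well down each side of the card and the clip neither touching nor resting on the card, so that a label can be slipped in. Do not push the cards or the cakes about.

Things in the scene. Friction and masses are not known exactly. Their poses are not given: they have to be found in the camera images.
- clip_grip (a point): Point midway between the clip's two handle tabs, 10 mm below their tops, 46 mm above the hinge pin. Axes: z up along the clip, x the line along which the handles are squeezed together, y along the hinge pin. Tabs are flat, 20 mm tall, 22 mm wide (along y), splayed like a V: about 50 mm over their outsides at the top on the rail, 20 mm fully squeezed. On the rail it is 116 mm above the counter.
- clip_mouth (a point): Point on the clip's centre line between its two round-lipped jaws, 88 mm below clip_grip and 42 mm below the hinge pin (same axes); it lies at the height of the closed jaws' lips (lips 6 mm thick, 26 mm wide along y). The jaws open symmetrically to both sides along x. When closed the lips meet here.
- clip_far (a joint): Opening angle of one arm of the clip, rad (the other always opens equally): 0 jaws shut, about 0.06 clipped on the 5 mm rail, 0.28 fully squeezed. The clear gap between the jaws is about 84 mm x this angle (15 mm at 0.18, 22 mm at 0.27).
- rail_top (a point): Middle of the top edge of the steel clip rail: an upright blade 5 mm thick (along x), 70 mm long (along y), its top 50 mm above the counter, on a fixed base plate 70 x 90 x 12 mm. z up. The clip starts clipped on it, its lips about 22 mm below this edge.
- wide_card_top (a point): Middle of the top edge of the wide blank white price card: 150 mm wide (along y), 5 mm thick (along x), its top edge 110 mm above the counter, upright in a loose dark wooden foot 50 x 80 x 18 mm (0.6 kg in all). z up.
- narrow_card_top (a point): Middle of the top edge of the other, narrower and taller blank price card: 85 mm wide (along y), 5 mm thick (along x), its top edge 145 mm above the counter, in the same kind of foot. Leave it alone.
- macaron_cake: Bystander: round pink macaron cake 72 mm across, 66 mm tall, on a 90 mm gold disc; origin at the centre of its underside. Leave it alone.
- domed_tart: Bystander: round cream tart 76 mm across, 46 mm tall, on a 90 mm gold disc; origin at the centre of its underside. Leave it alone.
- slab_cake: Bystander: oblong layered cake 36 x 105 mm, 54 mm tall, on a 50 x 120 mm gold board; origin at the centre of its underside. Leave it alone.
- wide_card: The wide card with its foot as one thing; origin at the centre of the foot's underside, axes as wide_card_top.
- clip: The sprung wooden clip, a big clothes peg 103 mm tall, 26 mm wide, 0.08 kg, handles up, jaws down; origin at the centre of its 10 mm hinge pin, axes as clip_grip. Squeezing it fully takes about 10 N on each handle and ends on a stop; the spring shuts the jaws when the squeeze is relaxed. As the handles are squeezed, hinge and jaws sink up to 4 mm below the tabs.
Things that resemble listed ones, but are neither listed nor needed, are in the scene too. Several things have the shape of the clip; the one meant has the colours described above. Leave any blue look-alike of the part that bears rail_top alone.

How it is judged (in metres and radians):
On the way, in this order (a step that is already met when the one before it is completed fails the run):
1. the clip is squeezed open (angle over 0.1) while still on the rail (value of joint clip_far above 0.1 rad and distance between clip_mouth and rail_top below 0.045 m), for 0.1 s.
2. the clip is lifted clear of the rail, jaws at least 10 mm above or 60 mm away from its top edge ((z of clip_mouth in the frame of rail_top above 0.01 m or horizontal distance between clip_mouth and rail_top above 0.06 m)), for 0.1 s.
At the end, for the whole second after the job is handed in: Fingers hold the clip (over 3 N) at an angle over 0.18, upright and in line with the wide card within 0.2 rad, mouth within 8 mm of the card's plane, 25 mm of its middle and 10 to 35 mm below its top edge, at rest, not touching the upright card (under 0.3 N) (value of joint clip_far above 0.18 rad and x of clip_mouth in the frame of wide_card_top between -0.008 and 0.008 m and y of clip_mouth in the frame of wide_card_top between -0.025 and 0.025 m and z of clip_mouth in the frame of wide_card_top between -0.035 and -0.01 m and angle between the y axis of clip_mouth and the y axis of wide_card_top, either way round below 0.2 rad and angle between clip_mouth's own z axis and vertical below 0.2 rad and contact force between the fingers and clip above 3 N and contact force between clip and wide_card below 0.3 N and linear speed of clip below 0.03 m/s and angle between wide_card_top's own z axis and vertical below 0.05 rad); the arm keeps its last pose, push and grip.
It fails at once if a price card is pushed more than 20 mm (distance of any of wide_card_top, narrow_card_top from where it was at the start of the episode above 0.02 m).
It fails at once if a cake is pushed more than 20 mm (distance of any of macaron_cake, domed_tart, slab_cake from where it was at the start of the episode above 0.02 m).
It also fails if it takes over 48 s, if anything falls off the work surface, if the arm or the gripper's body presses on something with over 40 N, if the wrist force passes 120 N, or if a joint passes its speed limit or range.

### The arm

A 6-joint arm with a two-finger parallel gripper is mounted at the origin on the work surface. World frame = base frame: x ahead of the robot, y to its left, z up, the work surface at z = 0. Lengths are in mm, angles in rad, forces in N, time in s.
With the tool pointing down it reaches from about 225 to 725 mm from the base axis. Payload 3.1 kg.
Tool frame: the origin (TCP) lies between the finger pads; the fingertips stand 8 mm ahead of it and the grasp point (between the pads) lies 11 mm behind it (manip.tip_reach is the distance from the TCP to the fingertips, in mm); z points along the fingers, y is the line along which they close (so a half turn about z gives the same grasp; the last joint's range is limited). The gripper opens to 85 mm and grips with 20 to 120 N. Pads are 22 mm wide; open, the fingers measure 114 mm over their backs; the gripper's body (76 mm by 85 mm) begins 54 mm behind the grasp point. The pads swing forward as they close: fully open they stand 13 mm farther back than shut.
Start: joints at [-1.454, 0.048, 0.099, 1.622, 0, 1.443], TCP at [127.225, -509.344, 239.312] pointing down, gripper open.
Joint ranges: [-2.91, 2.91], [-0.99, 1.94], [-1.21, 1.42], [-2.12, 2.29], [-1.49, 1.47], [-3.14, 3.14]. Speed limits (rad/s): [2.79, 2.79, 3.14, 3.14, 3.14, 3.14].

### API

Orientations are given as a unit quaternion [x, y, z, w].
In Python, from plant import manip gives the robot as it stands. The module is installed in compiled form; this text tells all that it offers. Calls block until the motion is done:
- manip.move_to(position, orientation): joint-space move of the TCP to a pose.
- manip.move_straight(position, attitude=None, rate=150, stop_force=None): straight line of the TCP; attitude=None keeps the orientation; rate is the mean speed in mm/s. With stop_force (N) it stops when the force on the tool has changed by that much, and returns True; else False.
- manip.set_joints(angles): joint-space move.
- manip.open_gripper() and manip.clamp(strength=None): open the fingers fully, or close them until they stop; strength is the grip in N (None keeps the last).
- manip.dwell(seconds).
- manip.ik(position, orientation): joint angles nearest the present ones, or None.
- manip.capture(name): name is "side" or "top" or "wrist"; returns a dict with "img" (420x560x3 uint8, red, green, blue), "fx", "fy", "cx", "cy" (pixels), "rvec" (rotation vector, rad) and "tvec" (3), from world to camera coordinates, as OpenCV has them; the wrist camera has in their place "T_tool_cam" (4x4, takes a point from camera to tool coordinates, whose origin is the TCP and whose axes are the flange's). Camera axes: x right, y down, z forward; pixel columns grow to the right and rows downward; lengths in mm; the calibration is good to about 2 mm. A picture is of the moment at which its call begins: read the wrist's pose just before it. There is no depth.
A pose or a line that the arm cannot do raises manip.Unreachable and nothing moves.
- manip.hand_in(): hands the job in; it is judged then, once.
Trained networks look in a picture, given as the dict that the camera call returned (one of the last four; its "shot" number tells which), for a name from the list of things; names that differ only in an ending like _2 or _b are one class to them, and where a whole thing is asked for, a point or a joint stands for the part that bears it (a point fixed in the world has none). Each returns a list of dicts, best first, with "score" (0 to 1); they miss things now and then, are a little off and sometimes report something else, mostly with a low value. They report only what shows in the picture. A call takes as long as a camera call. They do not tell look-alikes from the thing itself.
- manip.spot_in(picture, query): "at" ([x, y, z] in mm, in world coordinates, good to about 4 mm: the middle of the surface that is visible of it).
- manip.landmark_of(picture, query): "at" ([x, y, z] in mm, in world coordinates, good to about 4 mm: a listed point, or the origin of a listed thing).
Readings, each from a call of its own:
- manip.read_t(): time.
- manip.read_qpos(): joint angles.
- manip.read_qd(): joint speeds.
- manip.read_joint_efforts(): joint torques, N m.
- manip.read_tcp_pos(): TCP position.
- manip.read_orientation(): TCP orientation.
- manip.read_wrist_force(): force on the tool from outside, world axes, zero at the start.
- manip.read_torque(): the same for the moment, N m.
- manip.read_grip_width(): finger opening in mm.
- manip.read_finger_force(): force on a finger pad.
Only numpy, scipy, OpenCV 4.12 (cv2) and the standard library are available. Lean on these libraries where they do the work, as an engineer would, in place of code of your own. Each camera call takes 0.05 s, during which the arm holds its last target. There are 200 camera calls.

## Working session

There is one attempt and no reset: what is moved stays moved. The work goes in short steps, each a Python script; the robot and the scene stay as the last script left them, time stands still between calls to the robot, and variables do not carry over. Pictures are saved under pics/ and viewed, at most 10 in all, crops included, and the job is handed in when it is done.

```bash
mkdir -p pics; cat > h.py <<'E'
import numpy as np, cv2
from plant import manip as m
def save(p,n): cv2.imwrite('pics/'+n+'.png', p['img'][:,:,::-1])
E
python3 - <<'E'
from h import *
np.set_printoptions(precision=1,suppress=True)
for c in ('top','side'):
    p=m.capture(c); save(p,c+'1')
    R=cv2.Rodrigues(np.array(p['rvec'],float))[0]; print(c,'cam at',-R.T@np.array(p['tvec']).ravel())
    for q in ['clip_grip','clip','rail_top','wide_card_top','narrow_card_top','macaron_cake','domed_tart','slab_cake']:
        for d in m.landmark_of(p,q)[:4]:
            a=np.array(d['at'],float); uv=cv2.projectPoints(a[None],np.array(p['rvec'],float),np.array(p['tvec'],float),np.array([[p['fx'],0,p['cx']],[0,p['fy'],p['cy']],[0,0,1.]]),None)[0].ravel()
            print(q,round(d['score'],2),a,uv)
print(m.read_t(),m.read_orientation())
E
```

```text
top cam at [ 482.2   40.1 1129.5]
clip_grip 0.55 [486.5 235.6  88.1] [219.9 236. ]
clip_grip 0.5 [594.5 174.2 116.5] [242.  194.4]
clip_grip 0.5 [578.7 286.3  91.6] [201.1 201.4]
clip 0.75 [597.  176.2  69.1] [243.5 195.4]
clip 0.48 [490.8 234.2  47. ] [223.2 234.5]
clip 0.45 [576.5 290.9  47.1] [203.2 203.6]
rail_top 0.96 [593.7 162.5  49.2] [249.3 197.4]
rail_top 0.74 [428.5 127.1  54.1] [261.6 257.4]
wide_card_top 0.97 [473.5 -53.7 111.1] [329.6 241.1]
narrow_card_top 0.86 [ 498.5 -327.9  145.4] [440.4 231.3]
macaron_cake 0.91 [697.4  89.9   1.5] [276.4 163.6]
domed_tart 0.62 [ 725.8 -206.6   -0.4] [378.  154.1]
slab_cake 0.86 [383.8 410.8  -0.4] [164.3 272. ]
side cam at [235.8 575.3 756.6]
clip_grip 0.9 [578.7 284.2  91. ] [203.2 285.9]
clip_grip 0.74 [597.8 174.3 120.3] [227.5 237.2]
clip_grip 0.67 [495.3 236.8  94.4] [250.8 287. ]
clip 0.9 [591.1 175.2  69.2] [231.4 253.4]
clip 0.83 [491.5 237.1  46.3] [253.  300.7]
clip 0.71 [580.4 284.5  45.1] [205.2 297.8]
rail_top 0.81 [426.5 128.5  50.4] [305.6 276.7]
rail_top 0.57 [586.3 158.7  49.3] [238.  254.8]
rail_top 0.46 [471.5 -49.8 108.7] [326.8 201.5]
rail_top 0.27 [ 492.6 -323.5  141.9] [365.6 131.6]
wide_card_top 0.71 [471.  -54.9 107.1] [327.8 200.8]
narrow_card_top 0.64 [ 495.7 -325.7  140.8] [364.8 131.2]
macaron_cake 0.95 [698.6  93.2  -0.2] [218.7 230.7]
domed_tart 0.61 [ 723.6 -204.7   -3.5] [272.  166.4]
domed_tart 0.32 [471.4 -51.4 106.6] [327.  201.7]
slab_cake 0.89 [381.1 412.2   4.8] [249.5 415.6]
0.9 [1.  0.1 0.  0. ]
```

```bash
python3 - <<'E'
import cv2
a=cv2.imread('pics/top1.png')[130:310,150:350]; b=cv2.imread('pics/side1.png')[120:320,170:400]
cv2.imwrite('pics/tc.png',cv2.resize(a,None,fx=3.3,fy=3.3,interpolation=2)); cv2.imwrite('pics/sc.png',cv2.resize(b,None,fx=2.9,fy=2.9,interpolation=2))
E
```

```text
(no output)
```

View pics/tc.png

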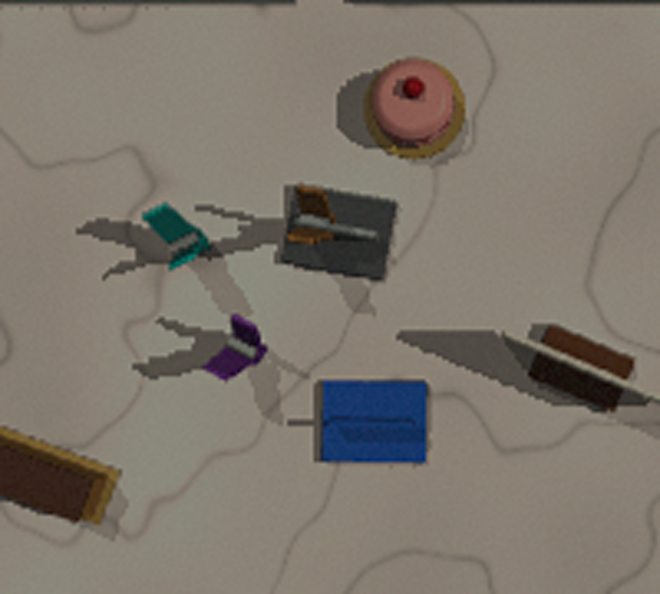

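View pics/sc.png

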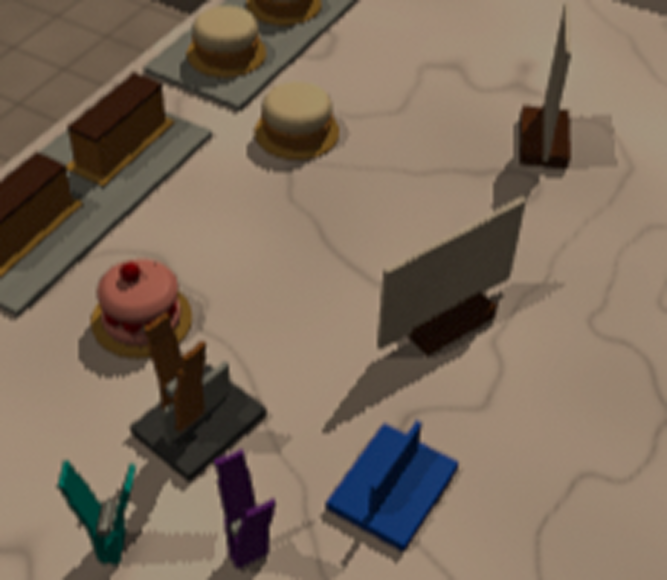

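View pics/top1.png

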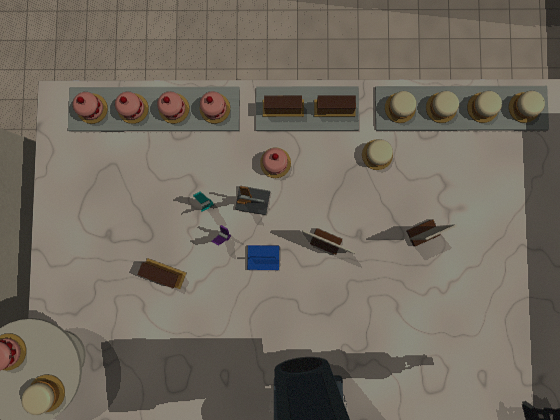

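```bash
cat >> h.py <<'E'
np.set_printoptions(precision=2,suppress=True)
from scipy.spatial.transform import Rotation as Ro
def down(yaw,flip=0):
    "tool down, tool y along (cos yaw, sin yaw) (flip: opposite)"
    a=yaw+np.pi/2-np.pi*flip
    return [float(v) for v in (np.cos(a/2),np.sin(a/2),0,0)]
def wrist():
    pos=np.array(m.read_tcp_pos(),float); R=Ro.from_quat(m.read_orientation())
    p=m.capture('wrist'); T=np.eye(4); T[:3,:3]=R.as_matrix(); T[:3,3]=pos
    p['W']=T@np.array(p['T_tool_cam']); return p
def px2w(p,uv,z):
    d=np.array([(uv[0]-p['cx'])/p['fx'],(uv[1]-p['cy'])/p['fy'],1.]); d=p['W'][:3,:3]@d; c=p['W'][:3,3]
    return c+d*(z-c[2])/d[2]
def w2px(p,x):
    c=np.linalg.inv(p['W'])@np.append(x,1.); return np.array([p['fx']*c[0]/c[2]+p['cx'],p['fy']*c[1]/c[2]+p['cy']])
E
python3 - <<'E'
from h import *
print(np.array(m.read_orientation()))
for f in (0,1):
    for P in ([595,175,105],[595,175,230],[473,-54,230]): print(f,m.ik(P,down(-.17 if P[1]>0 else -.4,f)))
p=wrist(); print(p['W'],m.read_tcp_pos(),np.array(p['T_tool_cam']))
E
```

```text
[0.99 0.12 0.   0.  ]
0 [0.18 0.31 0.12 1.39 0.   1.92]
0 [0.18 0.3  0.37 1.64 0.   1.92]
0 [-0.25 -0.08 -0.05  1.61  0.    1.72]
1 [ 0.18  0.31  0.12  1.39  0.   -1.22]
1 [ 0.18  0.3   0.37  1.64  0.   -1.22]
1 [-0.25 -0.08 -0.05  1.61  0.   -1.43]
[[   0.24   -0.92   -0.32  209.91]
 [  -0.97   -0.23   -0.08 -488.84]
 [   0.      0.33   -0.95  373.85]
 [   0.      0.      0.      1.  ]] [ 127.22 -509.34  239.32] [[   0.     -0.95   -0.33   85.2 ]
 [   1.      0.      0.      0.13]
 [  -0.     -0.33    0.95 -134.52]
 [   0.      0.      0.      1.  ]]
```

```bash
python3 - <<'E'
from h import *
m.move_to([473,-54,300],down(-.4)); p=wrist(); save(p,'w_card')
for q in ('wide_card_top','wide_card'):
    for d in m.landmark_of(p,q)[:2]: a=np.array(d['at']); print(q,d['score'],a,w2px(p,a))
m.move_to([590,150,300],down(-.17)); p2=wrist(); save(p2,'w_clip')
for q in ('clip_grip','clip_mouth','clip','rail_top'):
    for d in m.landmark_of(p2,q)[:3]: a=np.array(d['at']); print(q,d['score'],a,w2px(p2,a))
import pickle; pickle.dump((p,p2),open('p.pkl','wb'))
cv2.imwrite('pics/w2.png',np.hstack([cv2.resize(x['img'],(400,300),interpolation=cv2.INTER_AREA) for x in(p,p2)])[:,:,::-1])
print(m.read_t())
E
```

```text
wide_card_top 0.71 [474.5 -51.4 114. ] [274.33 178.27]
wide_card 0.97 [470.7 -51.7   0.4] [272.1 159.6]
clip_grip 0.97 [579.6 287.6  91. ] [240.28  43.55]
clip_grip 0.6 [593.4 170.2 119. ] [274.01 162.16]
clip_grip 0.57 [491.  239.1  92.3] [167.34 109.69]
clip_mouth 0.77 [579.8 288.4   6.2] [247.46  53.87]
clip_mouth 0.71 [489.  232.1   1.1] [189.65 112.73]
clip_mouth 0.65 [589.8 174.4  30.6] [270.91 145.91]
clip 0.93 [491.  227.4  46.4] [182.52 118.22]
clip 0.77 [579.5 283.8  43.9] [245.23  53.96]
clip 0.63 [595.4 176.   68.8] [274.97 148.58]
rail_top 0.86 [426.5 127.8  45.5] [155.49 203.48]
rail_top 0.85 [587.7 159.   48.3] [271.22 160.47]
4.35
```

View pics/w_card.png

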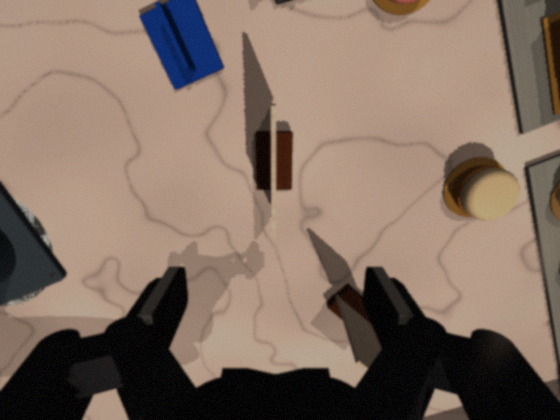

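View pics/w_clip.png

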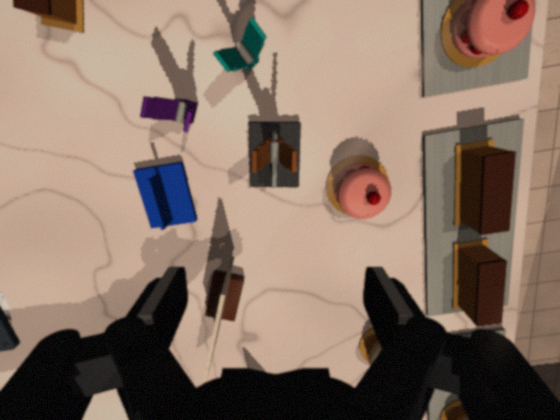

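```bash
python3 - <<'E'
from h import *
import pickle; p,p2=pickle.load(open('p.pkl','rb'))
print(px2w(p,(273,105),110),px2w(p,(275,238),110))
for y in (95,110,125,200,215,225,235): print(y,[int(v) for v in p['img'][y,264:286].mean(1)])
cv2.imwrite('pics/cl.png',np.hstack([cv2.resize(a,(390,560),interpolation=2) for a in (p2['img'][105:205,240:310],p['img'][90:250,215:326])])[:,:,::-1])
print([px2w(p2,u,50) for u in ((275,135),(275,185))],[px2w(p2,u,z) for u,z in(((262,155),116),((288,155),116),((275,155),116),((250,187),12),((299,187),12),((249,122),12),((299,122),12))])
E
```

```text
[502.12  17.15 110.  ] [ 447.29 -117.52  110.  ]
95 [80, 79, 77, 78, 80, 78, 84, 96, 119, 140, 157, 157, 160, 158, 159, 160, 159, 161, 159, 161, 160, 159]
110 [76, 76, 75, 68, 61, 67, 92, 128, 149, 157, 159, 159, 157, 159, 160, 159, 159, 158, 158, 159, 158, 160]
125 [50, 48, 49, 47, 50, 63, 94, 129, 153, 156, 155, 139, 110, 87, 81, 81, 79, 79, 78, 81, 78, 77]
200 [125, 126, 121, 101, 75, 59, 77, 115, 148, 155, 158, 157, 159, 156, 160, 157, 158, 157, 158, 156, 156, 158]
215 [117, 125, 125, 125, 127, 126, 126, 141, 151, 157, 154, 156, 155, 154, 155, 155, 152, 154, 153, 156, 156, 153]
225 [120, 129, 142, 150, 153, 154, 154, 159, 163, 164, 161, 160, 157, 153, 154, 154, 152, 155, 156, 152, 155, 153]
235 [144, 135, 132, 141, 147, 150, 151, 157, 155, 157, 155, 157, 158, 156, 154, 156, 157, 156, 153, 154, 153, 152]
[array([597.72, 189.32,  50.  ]), array([587.07, 127.23,  50.  ])] [array([582.37, 179.04, 116.  ]), array([608.75, 174.51, 116.  ]), array([595.56, 176.78, 116.  ]), array([549.98, 119.95,  12.  ]), array([618.22, 108.23,  12.  ]), array([566.04, 207.48,  12.  ]), array([631.05, 196.32,  12.  ])]
```

View pics/cl.png

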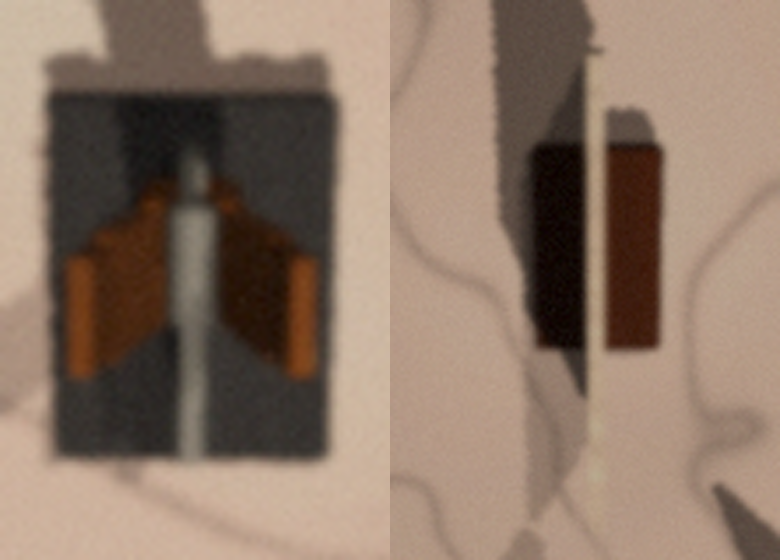

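```bash
python3 - <<'E'
from h import *
import pickle; p,p2=pickle.load(open('p.pkl','rb'))
L,Rr,C=[px2w(p2,u,126) for u in ((252.2,161.7),(296.6,161.7),(274.4,161.7))]
print('clip',L,Rr,np.linalg.norm(L-Rr),C,np.arctan2(*(Rr-L)[[1,0]]))
for u in((274.4,150.5),(274.4,172.9)): print(px2w(p2,u,126))
a,b=px2w(p,(273.7,105),110),px2w(p,(273.6,225),110); d=(b-a)/np.linalg.norm(b-a)
print('card',a,b,'yaw',np.arctan2(-d[1],-d[0])-np.pi/2,'mid',a+75*d)
E
```

```text
clip [572.15 175.74 126.  ] [616.09 168.2  126.  ] 44.583359348065365 [594.12 171.97 126.  ] -0.16995039146910984
[596.03 183.03 126.  ]
[592.17 160.64 126.  ]
card [502.76  16.88 110.  ] [ 452.13 -102.02  110.  ] yaw -0.40261878133644036 mid [473.38 -52.13 110.  ]
```

```bash
python3 - <<'E'
from h import *
q=down(-.17)
m.move_to([594,173,170],q)
print(m.move_straight([594,173,104],rate=80,stop_force=8), m.read_tcp_pos(), m.read_wrist_force())
m.clamp(25); m.dwell(.4)
print(m.read_grip_width(),m.read_finger_force(),m.read_wrist_force(),m.read_t())
p=m.capture('side'); save(p,'side2'); 
cv2.imwrite('pics/s2c.png',cv2.resize(p['img'][180:310,170:310],None,fx=4,fy=4,interpolation=2)[:,:,::-1])
E
```

```text
False [594.43 173.09 104.6 ] [ 0.49 -0.24  0.38]
19.355736794248227 29.539104081632104 [-0.45  0.42 -0.59] 6.925
```

View pics/s2c.png

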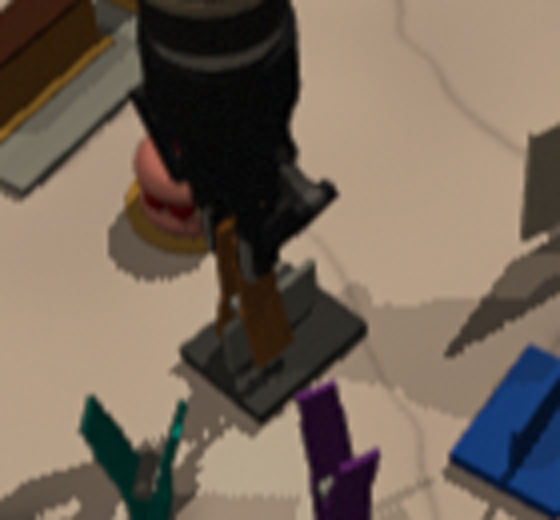

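The handles are squeezed to 19 mm and the jaws stand open around the rail. Next I lift and carry the clip.

```bash
python3 - <<'E'
from h import *
m.move_straight([594,173,250],rate=80)
print(m.read_grip_width(),m.read_finger_force())
m.move_straight([473.5,-52.2,250],attitude=down(-.4026),rate=120); m.dwell(.3)
print(m.read_tcp_pos(),m.read_grip_width(),m.read_finger_force(),m.read_wrist_force(),m.read_t())
p=wrist(); save(p,'w3'); 
for c in (p,m.capture('side'),m.capture('top')):
  for k in('clip_grip','clip_mouth','clip','wide_card_top'):
    for d in m.landmark_of(c,k)[:4]:
        a=np.array(d['at']); 
        if a[1]<50: print(k,round(d['score'],2),a)
cv2.imwrite('pics/w3c.png',cv2.resize(p['img'][90:390,130:430],None,fx=2,fy=2,interpolation=2)[:,:,::-1])
E
```

```text
19.113552054186435 29.538792487001047
[473.56 -52.05 249.98] 19.025791773683757 29.539952785125934 [ 0.56  0.49 -0.99] 11.525
clip_grip 0.89 [475.8 -55.2 257.5]
clip_mouth 0.93 [470.4 -50.9 168.1]
clip 0.77 [476.6 -51.4 210.5]
wide_card_top 0.84 [472.3 -52.6 112.8]
clip_grip 0.94 [476.9 -48.7 255.9]
clip_mouth 0.87 [474.  -52.3 165.9]
clip 0.66 [473.3 -52.  209. ]
wide_card_top 0.72 [471.4 -51.9 106.7]
wide_card_top 0.7 [471.5 -56.6 105.9]
```

View pics/w3c.png

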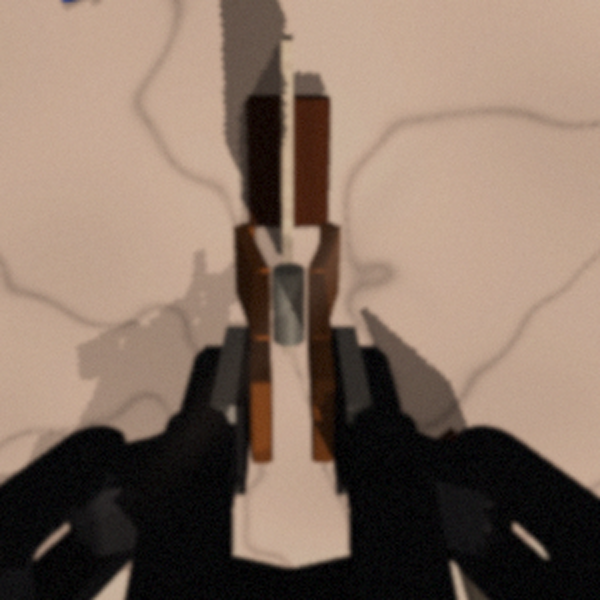

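```bash
python3 - <<'E'
from h import *
print(m.move_straight([473.5,-52.2,168],rate=50,stop_force=3)); m.dwell(.5)
print(m.read_tcp_pos(),m.read_grip_width(),m.read_finger_force(),m.read_wrist_force(),m.read_t())
p=wrist(); s=m.capture('side')
for c in (p,s):
  for k in('clip_grip','clip_mouth','clip','wide_card_top'):
    for d in m.landmark_of(c,k)[:4]:
        a=np.array(d['at']); 
        if a[1]<50: print(k,round(d['score'],2),a)
f=lambda a:cv2.resize(a,(390,390),interpolation=2)
cv2.imwrite('pics/w4.png',np.hstack([f(p['img'][130:330,180:380]),f(s['img'][120:280,260:420])])[:,:,::-1])
E
```

```text
False
[473.47 -52.18 167.99] 18.98738562041065 29.539518852252513 [ 0.64  0.81 -0.63] 14.5667
clip_grip 0.78 [475.6 -55.4 175.1]
clip_grip 0.21 [473.9 -55.4 110.9]
clip_mouth 0.96 [469.2 -49.2  84.7]
clip_grip 0.72 [475.7 -52.4 175.2]
clip_mouth 0.96 [472.2 -52.   84.4]
clip 0.91 [473.1 -50.7 126.5]
wide_card_top 0.58 [468.5 -53.9 107. ]
```

View pics/w4.png

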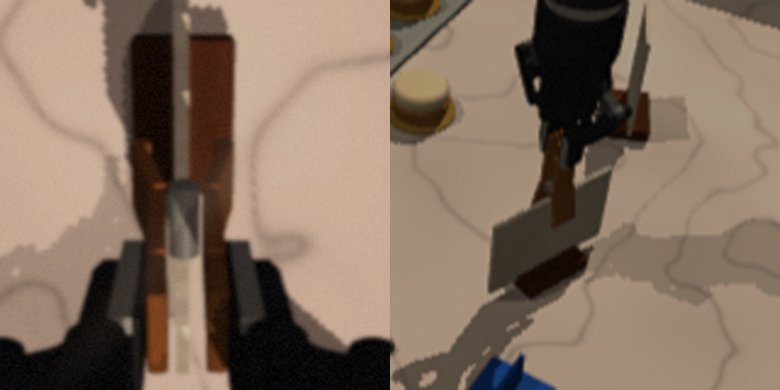

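The clip straddles the middle of the card: jaws at columns 133 and 232, card at 181, lips about 25 mm below the edge. There is no contact force, so I hand it in.

```bash
python3 -c "
from h import *
print(m.hand_in())"
```

```text
the job is handed in; nothing more can be done
None
```

I handed in the job with the clip held squeezed open and upright over the middle of the wide card's top edge. The jaws are about 25 mm down each side, and the wrist force showed no contact with the card. The hand-in call did not report a verdict.

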